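# Stack canisters on the sledge and wind it into the counter

## Robot

A 6-joint arm with a two-finger parallel gripper is mounted at the origin on a cart in front of the work surface, level with it; the furniture and walls round the work are solid. World frame = base frame: x ahead of the robot, y to its left, z up, the work surface at z = 0. Lengths are in mm, angles in rad, forces in N, time in s.
With the tool pointing down it reaches from about 275 to 825 mm from the base axis. Payload 4.9 kg.
Tool frame: the origin (TCP) lies at the very end of the fingers, on their centre line; the grasp point (between the pads) lies 19 mm behind it; z points along the fingers, y is the direction in which the jaws open and shut (so a half turn about z gives the same grasp; the last joint's range is limited). The gripper opens to 85 mm and grips with 20 to 120 N. Pads are 22 mm wide; open, the fingers measure 114 mm over their backs; the gripper's body (76 mm by 85 mm) begins 54 mm behind the grasp point. The pads swing forward as they close: fully open they stand 13 mm farther back than shut.
Start: joints at [1.045, 0.326, -0.193, 1.052, 0, 1.437], TCP at [210.015, 508.343, 231.281] pointing down, gripper open.
Joint ranges: [-2.65, 2.65], [-0.97, 1.79], [-1.3, 1.35], [-1.93, 2.1], [-1.47, 1.37], [-3.14, 3.14]. Speed limits (rad/s): [2.57, 2.57, 3.14, 3.14, 3.14, 3.14].

## Interface

Orientations are given as [roll, pitch, yaw] about the fixed x, y, z axes, in that order (R = Rz(yaw) Ry(pitch) Rx(roll)).
In Python, from bench import bot, solve_ik, imaging gives the robot as it stands. Calls block until the motion is done:
- bot.move_ptp(position, orientation): joint-space move of the TCP to a pose.
- bot.movel(position, rot=None, max_speed=150, threshold=None): straight line of the TCP; rot=None keeps the orientation; max_speed is the mean speed in mm/s. With threshold (N) it stops when the force on the tool has changed by that much, and returns True; else False.
- bot.move_j(angles): joint-space move.
- bot.grip(opening, effort=None): opening from 0.0 (shut) to 1.0 (fully open); effort is the grip in N (None keeps the last); returns when the fingers have stopped.
- bot.dwell(seconds).
- solve_ik(position, orientation): joint angles nearest the present ones, or None.
- bot.get_state(): the state.
- imaging.capture(name): name is "side" or "top" or "wrist"; returns the picture (400x640x3 uint8, blue, green, red); there is no depth.
- imaging.camera_model(name): a dict with "K" (3x3 intrinsics, pixels), "position" and "rotation" of the camera in the world. Camera axes: x right, y up, looking along -z (the intrinsics and any distortion apply to the point x, -y, -z); pixel columns grow to the right and rows downward; lengths in mm; the calibration is good to about 2 mm. A picture is of the moment at which its call begins: read the wrist's pose just before it. camera_model takes no time and is no camera call; for the wrist camera it gives the pose at the moment of the call.
A pose or a line that the arm cannot do raises bot.IKError and nothing moves.
- bot.sign_off(): hands the job in, once; it reports no verdict.
The state is a dict: "t": time; "qpos": joint angles; "joint_velocities": joint speeds; "effort": joint torques, N m; "tcp_pos": TCP position; "orientation": TCP orientation; "contact_force": force on the tool from outside, world axes, zero at the start; "wrist_torque": the same for the moment, N m; "opening": opening from 0.0 (shut) to 1.0 (fully open).
Only numpy, scipy, OpenCV 4.12 (cv2) and the standard library are available. Lean on these libraries where they do the work, as an engineer would, in place of code of your own. Each camera call takes 0.05 s, during which the arm holds its last target. There are 200 camera calls.

## Task

Clear the flat box from in front of the white sample counter onto the middle of the green mat, and wind the sledge fully out with the hand crank on the counter's roof. Stack all the orange canisters from the bench pyramid-wise on the row of blue ones in the trough, lying the same way and in line with them: two saddled in the gaps of the blue row and a third, if there is one, between those two. Then wind the sledge fully back in with the stack intact; at the end the box must still be in the middle of the mat, and the timer and the taller box left where they were.

Things in the scene. Friction and masses are not known exactly. Their poses are not given: they have to be found in the camera images.
- flat_box: flat white and blue cardboard box, 60 (its x) x 90 (its y) x 36 high, that stands on the bench in the way of the sledge, in front of the tunnel's mouth; origin at the centre of its underside
- mat_middle (a point): middle of the top of the green bench mat, 140x140, 3 mm thick, fixed to the bench
- crank_axis (a point): point on the vertical axis of the hand crank on the roof of the white sample counter, at mid-height of the crank's red grip (178 mm above the bench). The counter is a white tunnel 110 wide x 190 long x 130 high, fixed to the bench, at a small yaw. Axes of this point: x across the tunnel, y along the tunnel and out of its open mouth (left, as the robot sees it), z up. The mouth is 125 mm from this point along y
- crank_grip (a point): centre of the crank's red grip: an upright flat paddle 12 thick (across the crank arm) x 26 (along the crank arm) x 40 high, from 158 to 198 mm above the bench, 45 mm from the crank's axis and rigid with its arm: it turns with the crank and does not spin. At crank 0 the arm points along the x axis of crank_axis, away from the robot. The steel arm below it is 18 wide, its top at 158 mm
- crank (a joint): turn of the crank in rad: 0 = sledge fully in, 9.42 (one and a half turns) = sledge fully out, a stop at both ends; it winds out counter-clockwise seen from above. Stiff (about 8 N at the grip) and stays where it is left; it drives the sledge 18.7 mm per rad, and the sledge cannot be pulled by hand
- trough (a point): centre of the floor of the blue-rimmed trough on the aluminium sledge, 10 mm above the bench; it moves with the sledge, 66 mm inside the mouth when in, 110 mm outside it when out. Same axes as crank_axis (y = way out). The trough is 110.5 long (y) and 61 wide (x) inside, ends 22 high, sides 8 high; it holds three canisters lying side by side along x
- base_1: canister with blue band and ends that already lies in the bottom row in the trough, 36 diameter x 56 long, 0.12 kg; origin at its centre, x axis along its length
- base_2: canister with blue band and ends that already lies in the bottom row in the trough, 36 diameter x 56 long, 0.12 kg; origin at its centre, x axis along its length
- base_3: canister with blue band and ends that already lies in the bottom row in the trough, 36 diameter x 56 long, 0.12 kg; origin at its centre, x axis along its length
- canister_1: canister with orange band and ends lying on the bench, to be loaded (two or three of them are there), 36 diameter x 56 long, 0.12 kg; origin at its centre, x axis along its length. Can be held by its two flat ends. Rolls with some drag. Saddled on two touching canisters its centre is 31 mm above theirs, midway between them
- canister_2: canister with orange band and ends lying on the bench, to be loaded (two or three of them are there), 36 diameter x 56 long, 0.12 kg; origin at its centre, x axis along its length. Can be held by its two flat ends. Rolls with some drag. Saddled on two touching canisters its centre is 31 mm above theirs, midway between them
- canister_3: canister with orange band and ends lying on the bench, to be loaded (two or three of them are there), 36 diameter x 56 long, 0.12 kg; origin at its centre, x axis along its length. Can be held by its two flat ends. Rolls with some drag. Saddled on two touching canisters its centre is 31 mm above theirs, midway between them
- tall_box: small white and blue cardboard box with a round blue dot, 56x80x60, a bystander to the far side; origin at the centre of its underside
- timer_b: blue timer lying flat to the right of the counter, 62x62x18, a bystander; origin at the centre of its underside

How it is judged (in metres and radians):
On the way, in this order (a step that is already met when the one before it is completed fails the run):
1. the flat box stands on the middle of the mat, released (horizontal distance between flat_box and mat_middle below 0.035 m and height (world z) of flat_box below 0.012 m and angle between flat_box's own z axis and vertical below 0.1 rad and contact force between the fingers and flat_box below 0.1 N), for 0.2 s.
2. the sledge is wound fully out (crank within 0.3 rad of its outer stop) (value of joint crank above 9.1 rad), for 0.2 s.
3. all orange canisters are saddled on the blue row while the sledge is out (value of joint crank above 8.9 rad and x of canister_1 in the frame of trough between -0.01 and 0.01 m and angle between the x axis of each of canister_1, canister_2, canister_3 and the x axis of trough, either way round below 0.2 rad and linear speed of each of canister_1, canister_2, canister_3 below 0.04 m/s and ((z of canister_1 in the frame of trough between 0.0435 and 0.0535 m and y of canister_1 in the frame of trough between -0.0255 and -0.0115 m) or (z of canister_1 in the frame of trough between 0.0435 and 0.0535 m and y of canister_1 in the frame of trough between 0.0115 and 0.0255 m) or (z of canister_1 in the frame of trough between 0.0735 and 0.085 m and y of canister_1 in the frame of trough between -0.008 and 0.008 m)) and x of canister_2 in the frame of trough between -0.01 and 0.01 m and ((z of canister_2 in the frame of trough between 0.0435 and 0.0535 m and y of canister_2 in the frame of trough between -0.0255 and -0.0115 m) or (z of canister_2 in the frame of trough between 0.0435 and 0.0535 m and y of canister_2 in the frame of trough between 0.0115 and 0.0255 m) or (z of canister_2 in the frame of trough between 0.0735 and 0.085 m and y of canister_2 in the frame of trough between -0.008 and 0.008 m)) and x of canister_3 in the frame of trough between -0.01 and 0.01 m and ((z of canister_3 in the frame of trough between 0.0435 and 0.0535 m and y of canister_3 in the frame of trough between -0.0255 and -0.0115 m) or (z of canister_3 in the frame of trough between 0.0435 and 0.0535 m and y of canister_3 in the frame of trough between 0.0115 and 0.0255 m) or (z of canister_3 in the frame of trough between 0.0735 and 0.085 m and y of canister_3 in the frame of trough between -0.008 and 0.008 m)) and z of each of base_1, base_2, base_3 in the frame of trough below 0.024 m and x of base_1 in the frame of trough between -0.01 and 0.01 m and y of base_1 in the frame of trough between -0.045 and 0.045 m and x of base_2 in the frame of trough between -0.01 and 0.01 m and y of base_2 in the frame of trough between -0.045 and 0.045 m and x of base_3 in the frame of trough between -0.01 and 0.01 m and y of base_3 in the frame of trough between -0.045 and 0.045 m), for 0.3 s.
At the end, for the whole second after the job is handed in: Flat box upright within 35 mm of the mat's middle; crank within 0.3 rad of its inner stop, blue canisters in their row, each orange one at rest, saddled in row 2 (centre 44-53 mm over the trough floor, 12-25 mm from its middle) or on top (74-85 mm, within 8 mm), in line to 10 mm and 0.2 rad (value of joint crank below 0.3 rad and horizontal distance between flat_box and mat_middle below 0.035 m and height (world z) of flat_box below 0.012 m and angle between flat_box's own z axis and vertical below 0.1 rad and x of canister_1 in the frame of trough between -0.01 and 0.01 m and angle between the x axis of each of canister_1, canister_2, canister_3 and the x axis of trough, either way round below 0.2 rad and linear speed of each of canister_1, canister_2, canister_3 below 0.04 m/s and ((z of canister_1 in the frame of trough between 0.0435 and 0.0535 m and y of canister_1 in the frame of trough between -0.0255 and -0.0115 m) or (z of canister_1 in the frame of trough between 0.0435 and 0.0535 m and y of canister_1 in the frame of trough between 0.0115 and 0.0255 m) or (z of canister_1 in the frame of trough between 0.0735 and 0.085 m and y of canister_1 in the frame of trough between -0.008 and 0.008 m)) and x of canister_2 in the frame of trough between -0.01 and 0.01 m and ((z of canister_2 in the frame of trough between 0.0435 and 0.0535 m and y of canister_2 in the frame of trough between -0.0255 and -0.0115 m) or (z of canister_2 in the frame of trough between 0.0435 and 0.0535 m and y of canister_2 in the frame of trough between 0.0115 and 0.0255 m) or (z of canister_2 in the frame of trough between 0.0735 and 0.085 m and y of canister_2 in the frame of trough between -0.008 and 0.008 m)) and x of canister_3 in the frame of trough between -0.01 and 0.01 m and ((z of canister_3 in the frame of trough between 0.0435 and 0.0535 m and y of canister_3 in the frame of trough between -0.0255 and -0.0115 m) or (z of canister_3 in the frame of trough between 0.0435 and 0.0535 m and y of canister_3 in the frame of trough between 0.0115 and 0.0255 m) or (z of canister_3 in the frame of trough between 0.0735 and 0.085 m and y of canister_3 in the frame of trough between -0.008 and 0.008 m)) and z of each of base_1, base_2, base_3 in the frame of trough below 0.024 m and x of base_1 in the frame of trough between -0.01 and 0.01 m and y of base_1 in the frame of trough between -0.045 and 0.045 m and x of base_2 in the frame of trough between -0.01 and 0.01 m and y of base_2 in the frame of trough between -0.045 and 0.045 m and x of base_3 in the frame of trough between -0.01 and 0.01 m and y of base_3 in the frame of trough between -0.045 and 0.045 m); the robot touches nothing.
It fails at once if the bystander box is shifted by more than 30 mm (distance of tall_box from where it was at the start of the episode above 0.03 m).
It fails at once if the timer is shifted by more than 30 mm (distance of timer_b from where it was at the start of the episode above 0.03 m).
Of canister_1, canister_2, canister_3 only 2 to 3 are there at a start; the rules pass over those that are not, and their reading is None.
At some moment in a run one of flat_box may be knocked a few centimetres aside while the robot is not near it.
Once in a run the grip may slacken for a moment while it holds something.
It also fails if it takes over 210 s, if anything falls off the work surface, if the arm or the gripper's body presses on something with over 40 N, if the wrist force passes 120 N, or if a joint passes its speed limit or range.

## Working session

There is one attempt and no reset: what is moved stays moved. The work goes in short steps, each a Python script; the robot and the scene stay as the last script left them, time stands still between calls to the robot, and variables do not carry over. Pictures are saved under pics/ and viewed, about 12 in all and at most 16, crops included, and the job is handed in when it is done.

```bash
ls; mkdir -p pics; python3 - <<'E'
from bench import bot, solve_ik, imaging
import cv2
for n in ("side","top","wrist"):
    cv2.imwrite(f"pics/{n}0.png",imaging.capture(n)); m=imaging.camera_model(n)
    print(n,{k:(v.round(3).tolist() if hasattr(v,'round') else v) for k,v in m.items()})
s=bot.get_state(); print(s)
E
```

```text
pics
side {'K': [[434.931, 0.0, 314.978], [0.0, 434.931, 202.391], [0.0, 0.0, 1.0]], 'position': [495.606, 1441.133, 713.014], 'rotation': [1.192, 0.021, -3.107]}
top {'K': [[389.084, 0.0, 321.198], [0.0, 389.084, 197.786], [0.0, 0.0, 1.0]], 'position': [420.609, -42.785, 1506.435], 'rotation': [0.105, 0.003, -1.584]}
wrist {'K': [[283.841, 0.0, 320.541], [0.0, 283.841, 196.046], [0.0, 0.0, 1.0]], 'position': [140.08, 536.568, 372.538], 'rotation': [-0.297, 0.002, 1.179]}
{'t': 0.15, 'qpos': array([ 1.04481340e+00,  3.26764507e-01, -1.93322349e-01,  1.05198339e+00,
        6.85160415e-06,  1.43658781e+00]), 'joint_velocities': array([ 1.17013363e-03, -7.87100256e-04,  4.24545896e-03,  3.59688533e-05,
        8.50281010e-04, -1.00757823e-03]), 'effort': array([ 1.29175103e-03, -4.43703783e+01,  2.62664258e+01,  1.04397145e-02,
       -3.45092701e-05,  9.65600506e-07]), 'tcp_pos': array([209.78673999, 507.96805921, 230.69876219]), 'orientation': array([-3.14033111e+00, -1.77247604e-04,  2.74981812e+00]), 'contact_force': array([ 0.12180418, -0.08501725,  0.68064985]), 'wrist_torque': array([ 0.0153212, -0.0219121,  0.0239559]), 'opening': 0.9980391244856932}
```

View pics/top0.png

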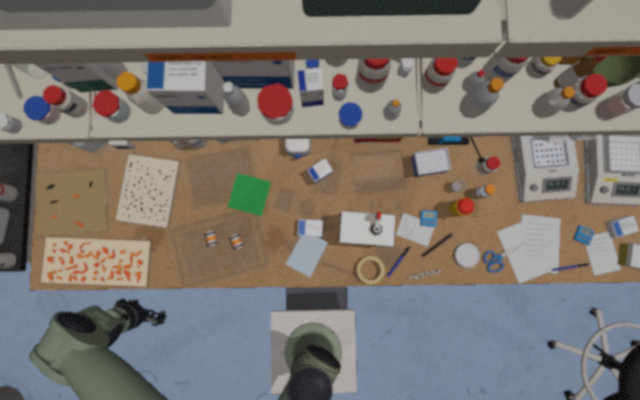

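View pics/side0.png

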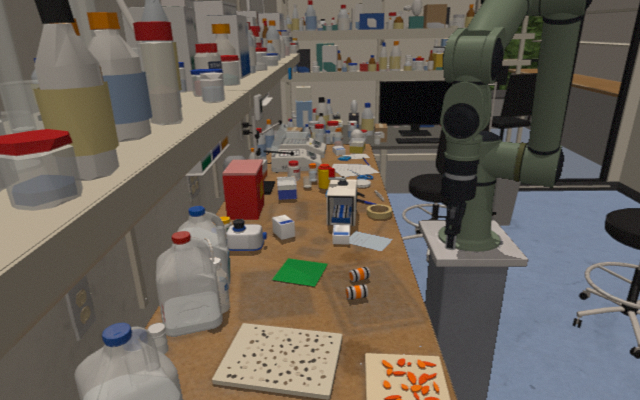

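Top view: mat about (249,194), orange canisters (211,239) and (236,241), only two; flat box (310,228), counter roof (367,228), red grip about (378,216). Measuring these coarsely first, then taking closer views with the wrist camera.

```bash
cat > h.py <<'E'
from bench import bot, solve_ik, imaging
import cv2, numpy as np
from scipy.spatial.transform import Rotation as Rn
def cam(n):
    m=imaging.camera_model(n); return np.array(m["K"]),np.array(m["position"],float),Rn.from_euler('xyz',m["rotation"]).as_matrix(),m.get("distortion",None)
def cast(c,uv,z):
    K,p,R,_=c; d=np.linalg.inv(K)@np.array([uv[0],uv[1],1.]); d=R@(d*[1,-1,-1]); return p+d*(z-p[2])/d[2]
def proj(c,P):
    K,p,R,_=c; q=R.T@(np.array(P,float)-p); q=K@(q*[1,-1,-1]); return q[:2]/q[2]
def blobs(mask,amin=20):
    cs,_=cv2.findContours(mask.astype(np.uint8),cv2.RETR_EXTERNAL,cv2.CHAIN_APPROX_NONE)
    return sorted([c for c in cs if cv2.contourArea(c)>=amin],key=cv2.contourArea,reverse=True)
def hsv(im,lo,hi): return cv2.inRange(cv2.cvtColor(im,cv2.COLOR_BGR2HSV),np.array(lo),np.array(hi))
def shot(n,name=None):
    c=cam(n); im=imaging.capture(n)
    if name: cv2.imwrite(f"pics/{name}.png",im)
    return c,im
def down(yaw): return [np.pi,0,yaw]
E
python3 - <<'E'
from h import *
print(imaging.camera_model("wrist").keys())
c=cam("top"); im=cv2.imread("pics/top0.png")
roi=np.zeros(im.shape[:2],np.uint8); roi[150:275,190:400]=1
def rep(lab,m,z,amin=8):
    for b in blobs(m*roi,amin)[:4]:
        r=cv2.minAreaRect(b); P=[cast(c,q,z)[:2] for q in cv2.boxPoints(r)]
        print(lab,np.round(r[0],1),cast(c,r[0],z)[:2].round(),np.round(P).tolist())
rep("mat",hsv(im,(45,100,60),(75,255,255))//255,3)
rep("red",hsv(im,(170,120,80),(180,255,255))//255|hsv(im,(0,150,80),(6,255,255))//255,198,3)
rep("orange",hsv(im,(6,150,120),(16,255,255))//255,30,3)
rep("white130",hsv(im,(0,0,170),(180,45,255))//255,130,60)
rep("white36",hsv(im,(0,0,170),(180,45,255))//255,36,60)
cv2.imwrite("pics/topcrop.png",cv2.resize(im[165:285,195:415],None,fx=3.6,fy=3.6,interpolation=cv2.INTER_CUBIC))
E
```

```text
dict_keys(['K', 'position', 'rotation'])
mat [248.9 194. ] [597. 241.] [[550.0, 326.0], [685.0, 290.0], [645.0, 156.0], [511.0, 193.0]]
red [378.3 214.4] [ 499. -232.] [[491.0, -225.0], [510.0, -230.0], [507.0, -239.0], [489.0, -234.0]]
orange [236.3 241.1] [416. 282.] [[412.0, 300.0], [428.0, 268.0], [420.0, 265.0], [405.0, 296.0]]
orange [210.6 238.1] [429. 379.] [[428.0, 398.0], [436.0, 363.0], [429.0, 361.0], [421.0, 396.0]]
white130 [367.4 228.3] [ 455. -202.] [[411.0, -104.0], [516.0, -114.0], [500.0, -301.0], [395.0, -289.0]]
white130 [309.5 245.3] [398.   3.] [[332.0, 81.0], [502.0, 9.0], [465.0, -76.0], [296.0, -3.0]]
white130 [322.2 167.9] [673. -45.] [[681.0, -11.0], [708.0, -54.0], [665.0, -80.0], [639.0, -37.0]]
white36 [367.4 228.3] [ 457. -213.] [[410.0, -108.0], [523.0, -119.0], [505.0, -318.0], [393.0, -306.0]]
white36 [309.5 245.3] [397.   6.] [[326.0, 90.0], [507.0, 12.0], [468.0, -79.0], [287.0, -0.0]]
white36 [322.2 167.9] [690. -46.] [[699.0, -9.0], [727.0, -55.0], [682.0, -82.0], [654.0, -36.0]]
```

View pics/topcrop.png

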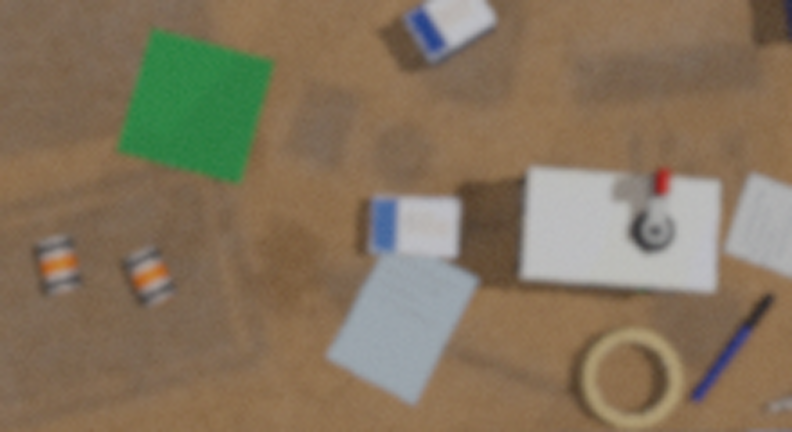

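Two oranges, mat, box and counter all have the sizes they should. Counter yaw about -0.09, and red grip (499,-232) is consistent with axis (452,-232). Moving the wrist camera over the box.

```bash
python3 - <<'E'
from h import *
c=cam("top"); 
for q in [(297.2,219.2),(323,219.5),(323,236.7),(297.4,235.3)]: print(cast(c,q,36)[:2].round())
bot.move_ptp([470,0,230],down(np.pi/2))
c,im=shot("wrist","w1"); print(c[1],bot.get_state()["tcp_pos"],bot.get_state()["t"])
m=hsv(im,(95,90,60),(125,255,255))
for b in blobs(m,200)[:6]:
    r=cv2.minAreaRect(b); print(np.round(r[0]),np.round(r[1]),[cast(c,q,36)[:2].round().tolist() for q in cv2.boxPoints(r)])
E
```

```text
[495.  51.]
[493. -46.]
[428. -45.]
[435.  51.]
[469.52505463  75.52977042 371.88245578] [470.04459274   0.7608143  230.01063499] 2.25
[315. 144.] [47. 21.] [[434.0, 25.0], [436.0, 49.0], [490.0, 46.0], [489.0, 22.0]]
[491. 189.] [17. 47.] [[648.0, -22.0], [694.0, 5.0], [708.0, -13.0], [661.0, -42.0]]
[312. 271.] [53. 36.] [[420.0, -159.0], [425.0, -104.0], [495.0, -109.0], [493.0, -164.0]]
[553. 133.] [17. 24.] [[729.0, 38.0], [728.0, 64.0], [748.0, 61.0], [749.0, 34.0]]
[634. 138.] [34. 10.] [[822.0, 63.0], [833.0, 63.0], [846.0, 24.0], [834.0, 24.0]]
```

View pics/w1.png

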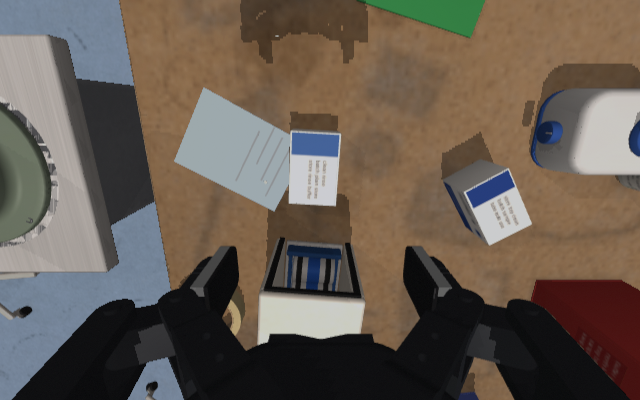

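Box top spans pixels (291,131)-(340,206): long side along y, as expected. Pick and place it now.

```bash
cat >> h.py <<'E'
def rel(p,rot=None,v=150,th=None): return bot.movel(list(map(float,p)),rot,max_speed=v,threshold=th)
def st(): s=bot.get_state(); print("t",round(s["t"],1),"tcp",s["tcp_pos"].round(1),"F",s["contact_force"].round(1),"op",round(s["opening"],3)); return s
E
python3 - <<'E'
from h import *
c=cam("wrist")
P=np.array([cast(c,q,36)[:2] for q in [(292,131),(341,133),(338,206),(289,204)]]); print(P.round())
ctr=P.mean(0); a=(P[0]+P[1]-P[2]-P[3]); th=np.arctan2(a[1],a[0]); print(ctr,th)
rel([*ctr,80],down(th)); rel([*ctr,7],v=80); st()
bot.grip(0.0,40); st()
rel([*ctr,40],v=80); s=st()
rel([597,241,40],down(th-0.1),v=200); s=st()
rel([597,241,11],v=60); rel([597,241,5],v=20,th=4); st()
bot.grip(1.0); rel([597,241,100])
rel([590,200,230],down(np.pi/2)); 
c,im=shot("wrist","w2"); st()
m=hsv(im,(45,100,60),(75,255,255))
b=blobs(m,500)[0]; r=cv2.minAreaRect(b); print("mat",cast(c,r[0],3),[cast(c,q,3)[:2].round().tolist() for q in cv2.boxPoints(r)])
E
```

```text
[[436.  51.]
 [493.  49.]
 [491. -41.]
 [430. -38.]]
[462.52434138   5.15072999] 1.5265651225167787
t 4.5 tcp [462.9   5.1   7.4] F [0.2 0.8 0.2] op 0.998
t 4.8 tcp [463.    5.1   7.6] F [-1.   0.6  6.8] op 0.691
t 5.4 tcp [462.5   5.1  40. ] F [-0.4  0.5 -1.7] op 0.693
t 6.9 tcp [596.3 240.3  39.7] F [-0.4  0.4  0.1] op 0.692
t 7.7 tcp [596.1 240.5  10.6] F [ 0.2 -0.7  4.5] op 0.698
t 10.0 tcp [589.3 200.1 228.6] F [ 0.2 -0.7 -0.3] op 0.998
mat [593.40094965 245.26804621   3.        ] [[499.0, 197.0], [547.0, 327.0], [680.0, 290.0], [647.0, 151.0]]
```

View pics/w2.png

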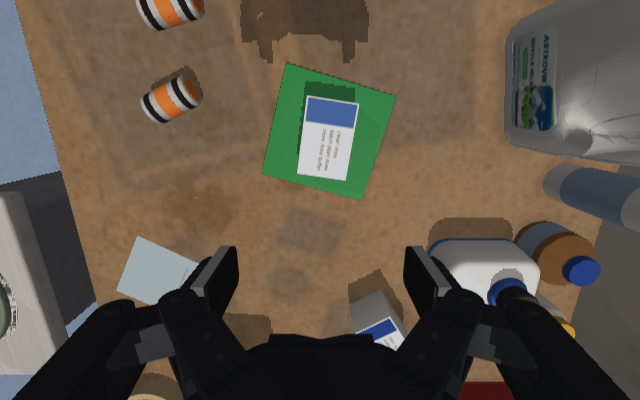

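Box sits in the middle of the mat (both centres within a few px of (328,133)). Next, a close look at the counter's roof and crank.

```bash
python3 - <<'E'
from h import *
rel([500,0,300],down(np.pi/2),v=250)
rel([452,-270,310],down(np.pi/2),v=250)
c,im=shot("wrist","w3"); st()
m=hsv(im,(170,120,60),(180,255,255))|hsv(im,(0,150,60),(6,255,255))
for b in blobs(m,100)[:4]:
    r=cv2.minAreaRect(b); print("red",np.round(r[0]),np.round(r[1]),[cast(c,q,198)[:2].round(1).tolist() for q in cv2.boxPoints(r)])
m=hsv(im,(0,0,150),(180,50,255))
for b in blobs(m,3000)[:2]:
    q=cv2.approxPolyDP(b,8,True)[:,0]; print("w",q.tolist(),[cast(c,p,130)[:2].round().tolist() for p in q])
E
```

```text
t 12.3 tcp [ 452.2 -268.7  310. ] F [ 0.3  1.  -0.4] op 1.0
red [590. 174.] [173.  98.] [[635.5, -176.3], [717.3, -176.1], [770.9, -338.4], [672.8, -338.6]]
red [367. 153.] [31. 16.] [[478.5, -237.5], [479.4, -223.3], [506.9, -225.9], [506.4, -240.3]]
red [466. 393.] [15. 12.] [[616.5, -525.8], [613.8, -506.9], [631.4, -506.8], [634.4, -525.8]]
w [[380, 23], [377, 60], [362, 61], [355, 86], [346, 61], [323, 51], [275, 61], [270, 191], [307, 196], [284, 256], [322, 269], [327, 242], [342, 242], [357, 210], [330, 198], [359, 199], [364, 162], [348, 156], [350, 142], [312, 137], [311, 153], [337, 154], [311, 162], [299, 136], [313, 117], [344, 123], [347, 106], [368, 108], [370, 123]] [[510.0, -112.0], [509.0, -146.0], [494.0, -147.0], [488.0, -171.0], [477.0, -147.0], [454.0, -137.0], [404.0, -147.0], [392.0, -287.0], [435.0, -293.0], [405.0, -373.0], [453.0, -391.0], [460.0, -353.0], [478.0, -353.0], [495.0, -310.0], [463.0, -295.0], [497.0, -296.0], [501.0, -252.0], [483.0, -245.0], [484.0, -229.0], [442.0, -224.0], [440.0, -242.0], [470.0, -243.0], [440.0, -252.0], [427.0, -223.0], [443.0, -203.0], [477.0, -209.0], [480.0, -191.0], [503.0, -193.0], [506.0, -209.0]]
w [[99, 0], [69, 0], [43, 32], [44, 60], [33, 41], [0, 46], [0, 83], [114, 82]] [[234.0, -93.0], [205.0, -93.0], [171.0, -120.0], [165.0, -146.0], [159.0, -129.0], [124.0, -133.0], [112.0, -169.0], [233.0, -167.0]]
```

View pics/w3.png

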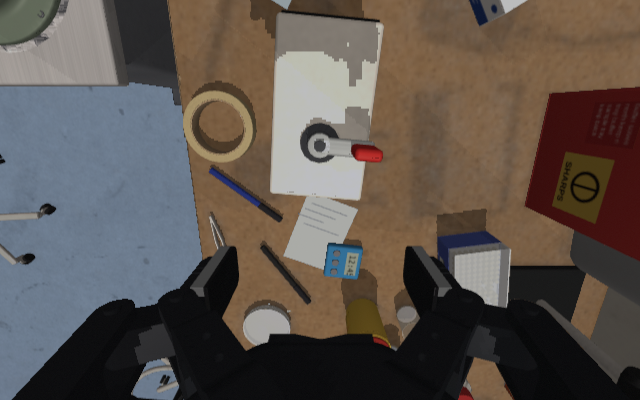

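Roof corners about (278,12), (382,20), (360,199), (271,191); red grip (367,153), correcting for its visible side faces (494,-234). This agrees with axis (449,-231.5) and yaw -0.08. Grip and wind in three half-turn segments, as the wrist range forces regrasps.

```bash
cat >> h.py <<'E'
AX=np.array([449.2,-231.4]); TY=-0.08; ZG=166.; RAD=45.
def gp(th): return AX+RAD*np.array([np.cos(TY+th),np.sin(TY+th)])
def approach(th,yaw):
    """go above the grip with tool yaw `yaw` (unwrapped), then down and grip"""
    p=[*gp(th),ZG+65]
    q=np.array(solve_ik(p,down(yaw))); q6=q[0]+np.pi-yaw; q[5]=q6
    assert abs(q6)<3.13,q6
    bot.grip(1.0); bot.move_j(q.tolist()); s=st(); print("q6",s["qpos"][5].round(2),"want",q6.round(2))
    rel([*gp(th),ZG],down(yaw),v=100); bot.grip(0.0,35); st()
def wind(th0,th1,yawoff,stop=None,n=None,v=35):
    n=n or int(np.ceil(abs(th1-th0)/0.2)); 
    for i,t in enumerate(np.linspace(th0,th1,n+1)[1:]):
        rel([*gp(t),ZG],down(TY+t+yawoff),v=v)
        s=bot.get_state(); F=s["contact_force"]; ph=TY+t
        fr=F[0]*np.cos(ph)+F[1]*np.sin(ph); ft=-F[0]*np.sin(ph)+F[1]*np.cos(ph)
        if i%4==3 or i==n-1: print(round(t,2),"rad",fr.round(1),"tan",ft.round(1),"z",F[2].round(1),"op",round(s["opening"],3))
        if stop and abs(ft)>stop: print("stop",t,ft); return t
    return th1
def leave(): bot.grip(1.0); p=bot.get_state()["tcp_pos"]; rel([p[0],p[1],ZG+65],v=120)
E
python3 - <<'E'
from h import *
approach(0,TY); wind(0,3.14,0); st(); leave()
c,im=shot("wrist","w4")
E
```

```text
t 14.1 tcp [ 494.1 -235.1  231.2] F [-0.4 -0.4  0.9] op 1.001
q6 2.64 want 2.64
t 15.6 tcp [ 494.3 -233.7  166.3] F [1.2 4.7 3. ] op 0.134
0.78 rad 6.0 tan 3.9 z 2.8 op 0.136
1.57 rad 4.9 tan -3.7 z 0.8 op 0.133
2.36 rad -1.8 tan -8.6 z -0.1 op 0.136
3.14 rad -9.5 tan -7.6 z -1.3 op 0.131
t 22.0 tcp [ 407.3 -226.9  166.2] F [10.1  6.8 -1.3] op 0.131
```

```bash
sed -i 's/449.2,-231.4/450.4,-231.4/' h.py; python3 - <<'E'
from h import *
pi=np.pi
approach(pi,TY); wind(pi,2*pi,-pi); leave()
approach(2*pi,TY); wind(2*pi,9.0,-2*pi); wind(9.0,9.5,-2*pi,stop=18,n=10); st(); leave()
rel([470,-150,330],down(np.pi/2),v=200)
c,im=shot("wrist","w5"); st()
E
```

```text
t 26.3 tcp [ 405.5 -227.8  231. ] F [0.5 0.5 0.5] op 0.999
q6 2.55 want 2.55
t 27.7 tcp [ 405.6 -227.   166.2] F [-1.5  3.9  4.4] op 0.137
3.93 rad -4.2 tan -2.9 z 4.0 op 0.134
4.71 rad -6.9 tan 0.4 z 4.5 op 0.134
5.5 rad -4.2 tan 5.6 z 4.4 op 0.133
6.28 rad 1.9 tan 7.1 z 3.8 op 0.137
t 38.4 tcp [ 495.3 -235.   231. ] F [-0.3 -0.1  0.3] op 1.0
q6 2.64 want 2.64
t 39.9 tcp [ 495.5 -234.1  166.2] F [0.9 5.6 3.2] op 0.136
7.06 rad 4.2 tan 5.0 z 4.8 op 0.135
7.84 rad 6.8 tan 0.6 z 4.0 op 0.136
8.61 rad 4.3 tan -4.2 z 5.5 op 0.136
9.0 rad 2.4 tan -5.7 z 4.4 op 0.134
9.2 rad 0.9 tan -6.8 z 3.5 op 0.135
9.4 rad -1.2 tan -7.2 z 4.3 op 0.134
9.5 rad -3.8 tan -19.3 z 11.5 op 0.133
stop 9.5 -19.28519797287473
t 48.0 tcp [ 406.  -226.2  166.2] F [ 3.9 19.3 11.5] op 0.133
t 51.1 tcp [ 469.8 -150.1  329.6] F [-0.8 -0.1 -0.5] op 1.003
```

View pics/w5.png

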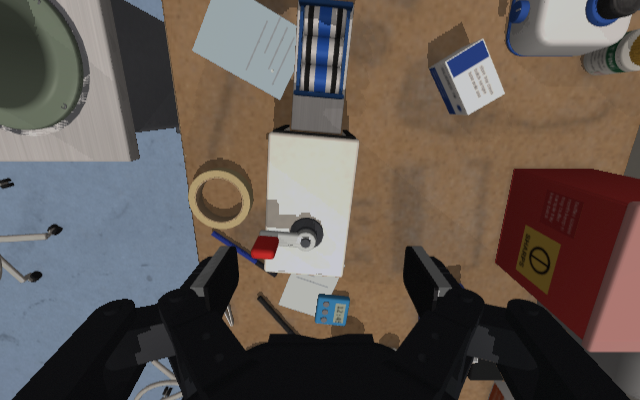

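Crank met the stop at 9.4–9.5, and the trough with three blue canisters is out at (323,48). Now close looks at the trough and the oranges.

```bash
python3 - <<'E'
from h import *
rel([469,25,230],down(np.pi/2),v=250)
c,im=shot("wrist"); st()
print("pred trough px",proj(c,[469,3,28]).round())
a=im[110:270,250:390]
rel([422,350,230],down(np.pi/2),v=250)
c2,im2=shot("wrist"); st()
m=hsv(im2,(5,150,100),(18,255,255))
for b in blobs(m,100)[:5]:
    r=cv2.minAreaRect(b); print("or",np.round(r[0]),np.round(r[1]),cast(c2,r[0],18)[:2].round(1),[cast(c2,q,18)[:2].round(1).tolist() for q in cv2.boxPoints(r)])
cv2.imwrite("pics/w6full.png",im); cv2.imwrite("pics/w7full.png",im2)
b=im2[100:260,240:380]
cv2.imwrite("pics/w67.png",cv2.resize(np.hstack([a,b]),None,fx=2.8,fy=2.8,interpolation=cv2.INTER_CUBIC))
E
```

```text
t 52.1 tcp [469.7  24.2 230.7] F [-0.2  0.1 -0.2] op 0.997
pred trough px [321. 189.]
t 53.7 tcp [422.3 348.9 230.1] F [-0.  -0.8 -0.7] op 1.0
or [324. 144.] [30. 13.] [425.  381.4] [[413.0, 397.0], [428.2, 400.7], [437.4, 365.4], [421.8, 361.5]]
or [312. 219.] [27. 13.] [409.8 283.3] [[394.7, 296.6], [410.0, 304.2], [425.2, 269.7], [409.6, 261.6]]
or [635. 356.] [26.  8.] [916.7  50.7] [[902.2, 76.2], [914.6, 76.2], [931.6, 24.3], [918.8, 24.3]]
```

View pics/w67.png

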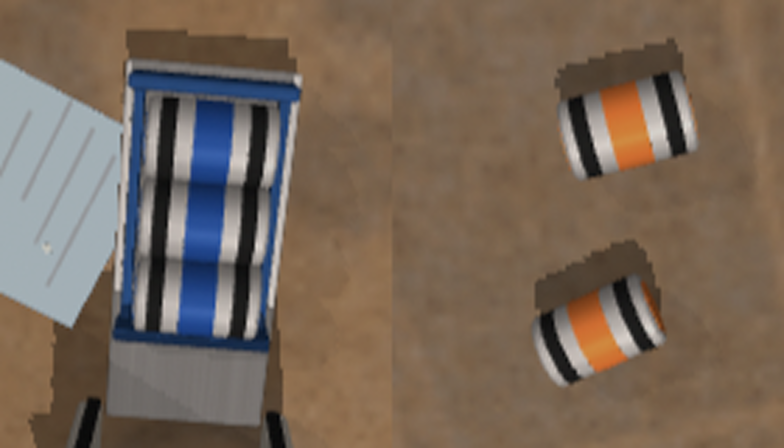

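Trough crop: blue bands at full-image px (325,161), (323,189), (320,215), in line with x-axis slope about -0.07. Orange canister 1 is at (425,381), angle 0.25, and canister 2 at (410,283), angle about 0.43. Pick the first and saddle it on the mouth side.

```bash
cat >> h.py <<'E'
def pick(xy,al):
    y=al+np.pi/2; bot.grip(1.0)
    rel([*xy,110],down(y),v=200); rel([*xy,3],v=100); bot.grip(0.0,40); st()
    rel([*xy,120],v=100); st()
def place(xy,al,z):
    y=al+np.pi/2
    rel([*xy,120],down(y),v=150); st(); rel([*xy,z+8],v=80)
    print("hit",rel([*xy,z-3],v=15,th=3)); s=st()
    bot.dwell(0.2); bot.grip(1.0); bot.dwell(.2); rel([*xy,130],v=100)
E
python3 - <<'E'
from h import *
# trough middle from picture w6 (tcp [469.7 24.2 230.7])
c0=cam("wrist"); s=bot.get_state()
off=c0[1]-s["tcp_pos"]; c=(c0[0],np.array([469.7,24.2,230.7])+off,c0[2],None)
B=np.array([cast(c,(250+x/2.8,110+y/2.8),z)[:2] for x,y,z in[(211,142,32),(204,222,32),(197,295,32)]]); print(B.round(1))
R=np.array([cast(c,(250+x/2.8,110+y/2.8),32)[:2] for x,y in[(130,78),(300,90),(115,336),(268,346)]]); print(R.round(1),R.mean(0))
pick([425,381.4],0.25)
E
```

```text
[[474.7  38.8]
 [471.8   2.9]
 [468.6 -31.8]]
[[440.5  66. ]
 [512.3  61. ]
 [430.4 -52.2]
 [501.7 -57.3]] [471.23780224   4.38222813]
t 56.2 tcp [425.4 381.7   3.7] F [-0.7 -0.4  5.4] op 0.648
t 57.6 tcp [424.6 381.1 119.3] F [-0.4  0.1 -2.4] op 0.651
```

```bash
cat >> h.py <<'E'
M=np.array([471.4,3.3]); TA=-0.083
def tr(x,y): return M+x*np.array([np.cos(TA),np.sin(TA)])+y*np.array([-np.sin(TA),np.cos(TA)])
E
python3 - <<'E'
from h import *
place(tr(0,-18),TA,44)
rel([469,25,230],down(np.pi/2),v=200)
c,im=shot("wrist","w8"); st(); 
cv2.imwrite("pics/w8c.png",cv2.resize(im[90:290,240:400],None,fx=3,fy=3,interpolation=cv2.INTER_CUBIC))
m=hsv(im,(5,150,100),(18,255,255))
for b in blobs(m,60)[:5]:
    r=cv2.minAreaRect(b); print("or",np.round(r[0]),np.round(r[1]),cast(c,r[0],62)[:2].round(1))
E
```

```text
t 60.4 tcp [469.8 -14.2 119.9] F [ 0.4  1.2 -1.9] op 0.648
hit True
t 61.9 tcp [470.1 -14.6  44.9] F [-2.1  1.4  5.7] op 0.649
t 64.5 tcp [468.   24.8 228.5] F [-1.2  1.  -0.4] op 0.999
or [323. 212.] [14. 30.] [469.8 -14.1]
```

View pics/w8c.png

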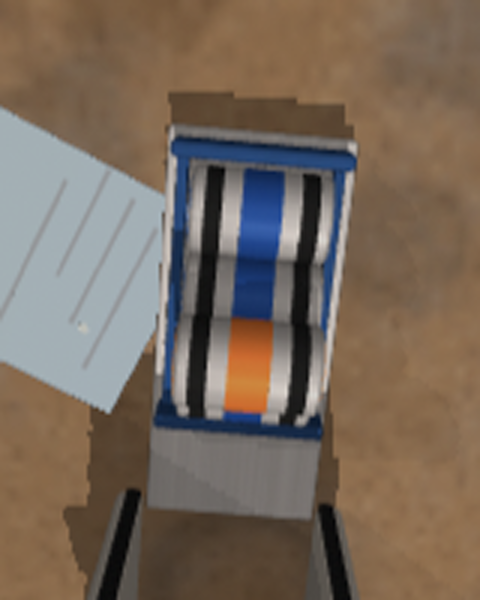

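First orange is saddled at (469.8,-14.1), against a target of (469.9,-14.6). Now the second.

```bash
python3 - <<'E'
from h import *
rel([410,283,230],down(0.43+np.pi/2),v=250)
pick([409.8,283.3],0.43)
place(tr(0,18),TA,44)
rel([469,25,230],down(np.pi/2),v=200)
c,im=shot("wrist","w9"); st(); 
a=cv2.resize(im[90:290,240:400],None,fx=2.8,fy=2.8,interpolation=cv2.INTER_CUBIC)
m=hsv(im,(5,150,100),(18,255,255))
for b in blobs(m,60)[:5]:
    r=cv2.minAreaRect(b); print("or",np.round(r[0]),np.round(r[1]),cast(c,r[0],62)[:2].round(1),"want",tr(0,18).round(1))
c,im=shot("top","t9")
m=hsv(im,(5,150,100),(18,255,255)); roi=np.zeros_like(m); roi[150:275,190:400]=1
print([cv2.boundingRect(b) for b in blobs(m*roi,3)])
r=cv2.minAreaRect(blobs(hsv(im,(45,100,60),(75,255,255))*roi,30)[0]); print("mat",r[0])
b=cv2.resize(im[150:270,210:330],None,fx=2.8,fy=2.8); b=cv2.copyMakeBorder(b,0,a.shape[0]-b.shape[0],0,0,cv2.BORDER_CONSTANT)
cv2.imwrite("pics/w9c.png",np.hstack([a,b]))
E
```

```text
t 68.2 tcp [410.4 283.6   3.7] F [-0.3 -0.1  6.6] op 0.647
t 69.5 tcp [409.3 283.  119.4] F [-0.7  1.2 -0.9] op 0.649
t 71.5 tcp [472.7  21.8 120. ] F [ 0.3 -0.  -1.3] op 0.647
hit True
t 73.0 tcp [473.1  20.8  45. ] F [ 0.3 -0.8  4.4] op 0.649
t 75.5 tcp [468.   25.1 228.4] F [-1.1  1.  -0.4] op 1.0
or [324. 197.] [15. 61.] [471.4   4.3] want [472.9  21.2]
[]
mat (248.98114013671875, 194.0660400390625)
```

View pics/w9c.png

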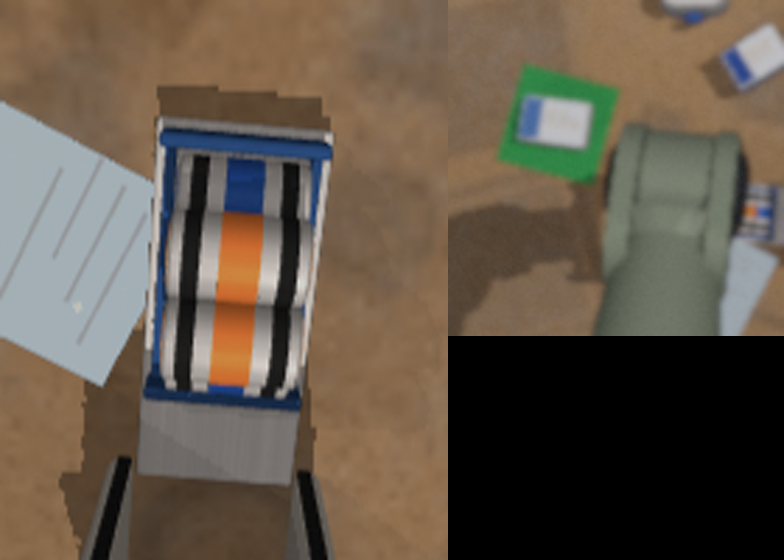

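Both oranges are saddled side by side, pair centre (471.4,4.3) against trough (471.4,3.3). The box is still in the middle of the mat and no third canister is present. Wind back in.

```bash
python3 - <<'E'
from h import *
pi=np.pi
for k in (2,1,0):
    t0=(k+1)*pi; approach(t0-(0.0 if k<2 else 0.01),TY+pi)
    if k: wind(t0,k*pi,-k*pi,v=32)
    else: wind(t0,0.3,0,v=32); wind(0.3,-0.12,0,stop=18,n=9,v=20); st()
    leave()
rel([500,0,300],down(np.pi/2),v=200)
c,im=shot("wrist","w10"); st()
c,im2=shot("side","s10")
a=im[:,200:440]; b=cv2.resize(im2[150:290,240:400],None,fx=2.8,fy=2.8)
cv2.imwrite("pics/w10c.png",np.hstack([a,b[:400]] if b.shape[0]>=400 else [a,cv2.copyMakeBorder(b,0,400-b.shape[0],0,0,0)]))
E
```

```text
t 77.6 tcp [ 405.7 -227.1  231. ] F [0.4 0.3 0.3] op 1.0
q6 -0.59 want -0.59
t 79.0 tcp [ 405.8 -226.   166.2] F [1.3 5.1 4.9] op 0.135
8.64 rad 5.6 tan -4.8 z 4.5 op 0.133
7.85 rad 7.1 tan -1.1 z 5.0 op 0.132
7.07 rad 5.0 tan 3.0 z 3.0 op 0.129
6.28 rad 0.8 tan 5.0 z 2.5 op 0.137
t 90.1 tcp [ 495.3 -235.   231. ] F [-1.1 -0.6  0.4] op 1.002
q6 -0.5 want -0.5
t 91.6 tcp [ 495.4 -234.2  166.2] F [0.  3.9 3.3] op 0.129
5.5 rad -4.3 tan 4.2 z 4.5 op 0.131
4.71 rad -7.7 tan 0.2 z 4.0 op 0.135
3.93 rad -5.5 tan -4.2 z 3.6 op 0.135
3.14 rad -2.0 tan -6.1 z 3.1 op 0.136
t 102.6 tcp [ 405.5 -227.8  231. ] F [ 0.1 -0.3  0.2] op 0.995
q6 -0.59 want -0.59
t 104.1 tcp [ 405.6 -226.9  166.2] F [-0.1  4.1  4.9] op 0.136
2.38 rad 6.8 tan -5.4 z 7.1 op 0.133
1.63 rad 9.1 tan -0.7 z 5.8 op 0.136
0.87 rad 6.9 tan 3.6 z 3.5 op 0.14
0.3 rad 3.0 tan 6.3 z 4.6 op 0.138
0.11 rad 2.0 tan 6.8 z 3.5 op 0.135
-0.07 rad -0.1 tan 14.4 z 7.5 op 0.136
-0.12 rad -1.1 tan 20.1 z 8.6 op 0.137
stop -0.12 20.055053132266433
t 112.7 tcp [ 496.  -234.1  166.3] F [ 2.9 19.9  8.6] op 0.137
t 116.0 tcp [ 4.999e+02 -4.000e-01  2.998e+02] F [ 0.5 -0.4 -0.3] op 0.997
```

View pics/w10c.png

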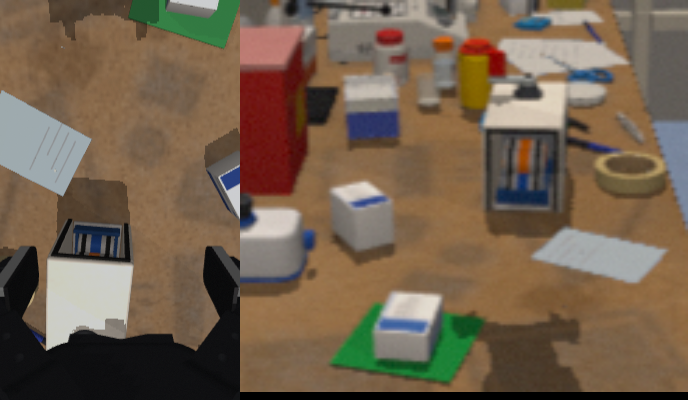

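Crank met the inner stop (20 N at -0.12), and the side view shows orange above blue in the tunnel. One tilted look into the mouth, plus a check of the box from above.

```bash
python3 - <<'E'
from h import *
R=Rn.from_euler('x',-0.7)*Rn.from_euler('xyz',down(np.pi/2)); o=R.as_euler('xyz').tolist()
c0,im0=shot("top","t10")
bot.move_ptp([470,70,140],o); st()
c,im=shot("wrist","w11")
a=cv2.resize(im[90:290,220:420],None,fx=2,fy=2,interpolation=cv2.INTER_CUBIC)
y=np.array([-np.sin(TA),np.cos(TA)])
for n,y_,z in(("L",18,59),("R",-18,59),("b",36,28)):
    p=tr(0,y_-176.2); print(n,proj(c,[*p,z]).round())
bot.move_ptp([590,200,230],down(np.pi/2))
c,im=shot("wrist","w12"); st()
cv2.imwrite("pics/w11c.png",np.hstack([a,im[:,200:440][40:260].repeat(1,0) if 0 else cv2.resize(im[40:240,230:430],(400,400))]))
E
```

```text
t 116.9 tcp [470.8  70.  140.6] F [ 0.5 -0.1  0.4] op 1.001
L [312. 257.]
R [310. 265.]
b [313. 230.]
t 117.8 tcp [588.6 198.7 229.2] F [-0.8  0.4 -0.8] op 0.998
```

View pics/w11c.png

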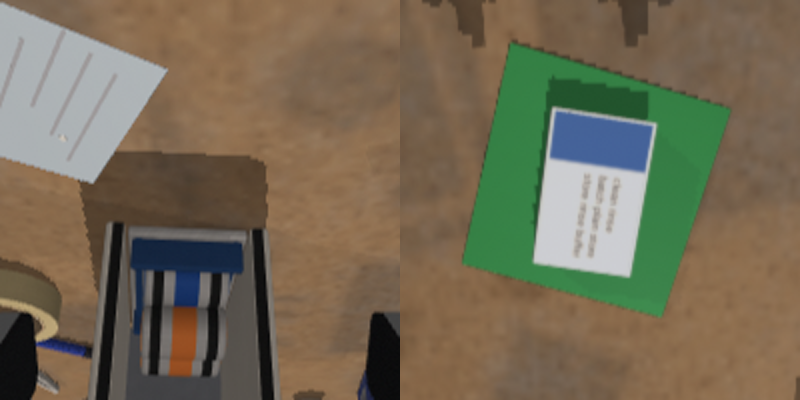

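Looking into the mouth, the blue row lies behind the rim, with the front orange where predicted ((311,260) against (312,257)) and an edge of the second just behind it. The box is within about 8 mm of the mat's middle. Handing in.

```bash
python3 - <<'E'
from h import *
bot.sign_off(); 
E
```

```text
the job is handed in; nothing more can be done
```

The job is done and handed in at about 118 s; sign-off gave no verdict.

- **Flat box:** I moved it onto the middle of the mat. The last wrist view showed it upright and within about 8 mm of the middle.
- **Crank:** I wound it out in three half-turn grips, until it met the outer stop at about 9.4 rad. At the end I wound it back in until it met the inner stop (20 N at the grip).
- **Canisters:** Only two orange ones were there. While the sledge was out I saddled both on the blue row, with the pair's centre about 1 mm from the trough's middle.
- **Stack after winding in:** The front orange canister was within about 3 px of its predicted place. The second was mostly hidden behind it; only its edge showed, so its final pose was not measured.
- **Bystanders:** I never went near the timer or the taller box, but did not measure their positions again at the end.

No check failed. The top and wrist cameras disagreed by about 3–6 mm, which was within tolerance. I saw no grip slackening or shift of the box.

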